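# Make up the set-up kit tray

### The arm

A 6-joint arm with a two-finger parallel gripper is mounted at the origin on a cart in front of the work surface, level with it; the furniture and walls round the work are solid. World frame = base frame: x ahead of the robot, y to its left, z up, the work surface at z = 0. Lengths are in m, angles in rad, forces in N, time in s.
With the tool pointing down it reaches from about 0.375 to 0.9 m from the base axis. Payload 3.1 kg.
Tool frame: the origin (TCP) lies at the very end of the fingers, on their centre line; the grasp point (between the pads) lies 19 mm behind it; z points along the fingers, y is the line along which they close (so a half turn about z gives the same grasp; the last joint's range is limited). The gripper opens to 87 mm and grips with 3 to 60 N. Pads are 19 mm wide; open, the fingers measure 117 mm over their backs; the gripper's body (75 mm by 190 mm) begins 51 mm behind the grasp point.
Start: joints at [-0.178, 0.527, 1.433, -0, 1.181, -0.178], TCP at [0.625, 0, 0.223] pointing down, gripper open.
Joint ranges: [-3.08, 3.08], [-0.75, 2.2], [0.22, 2.44], [-1.43, 4.57], [0, 2.65], [-2.85, 2.85]. Speed limits (rad/s): [2.79, 2.79, 3.14, 3.14, 3.14, 3.14].

### API

Orientations are given as a unit quaternion [x, y, z, w].
In Python, from rig import robot gives the robot as it stands. The module is installed in compiled form; this text tells all that it offers.
- The arm moves only by the tool servo_tool, never from a script. Its argument "rows" is one flat list of numbers, 5 for each row, row after row: the closure, from -1 (fully open) to 1 (shut), so that 0 is half open, then the shift along the tool's x, y, z in m, then the turn about the tool's z in degrees. A call has 1 to 5 rows; each row shifts and turns the commanded pose from where the row before left it, along the tool's axes as they then stand; what a row does not reach is not made up. A row lasts 1/12 s, in which the tool goes at most 41.7 mm and 7.16 degrees, less where a joint would pass 70% of its speed; a pose out of reach is approached as far as the arm can. A call with a gripper value outside its range is refused whole. The fingers move at their own pace and stop on an object; "newtons" is the grip in N (left out, the last holds). Time passes only in rows, so rows that do not move let the fingers close. It gives the time, the measured TCP pose, the force, the opening and the grip force at its end, in the units of the state.
- robot.get_obs(): the state, without advancing time (a new reading comes with each control period).
- robot.camera(name): name is "scene" or "side" or "wrist"; returns a dict with "pixels" (480x640x3 uint8, red, green, blue), "intrinsics" (3x3 intrinsics, pixels), "rvec" (rotation vector, rad) and "tvec" (3), from world to camera coordinates, as OpenCV has them; the wrist camera has in their place "mount" (4x4, takes a point from camera to tool coordinates, whose origin is the TCP and whose axes are the flange's). Camera axes: x right, y down, z forward; pixel columns grow to the right and rows downward; lengths in m; the calibration is good to about 2 mm. The wrist camera is an equidistant fisheye: a pixel r from the principal point sees the ray r / f radians off the axis. A picture is of the moment at which its call begins: read the wrist's pose just before it. There is no depth.
- robot.hand_in(): hands the job in; it is judged then, once.
Trained networks look in a picture, given as the dict that the camera call returned (one of the last four; its "shot" number tells which), for a name from the list of things; names that differ only in an ending like _2 or _b are one class to them, and where a whole thing is asked for, a point or a joint stands for the part that bears it (a point fixed in the world has none). Each returns a list of dicts, best first, with "score" (0 to 1); they miss things now and then, are a little off and sometimes report something else, mostly with a low value. They report only what shows in the picture. A call takes as long as a camera call. They do not tell look-alikes from the thing itself.
- robot.spot_in(picture, query): "at" ([x, y, z] in m, in world coordinates, good to about 4 mm: the middle of the surface that is visible of it).
- robot.outline_of(picture, query): "region" (480x640 bool, what is visible of it).
- robot.place_of(picture, query): "at" ([x, y, z] in m, in world coordinates, good to about 4 mm: a listed point, or the origin of a listed thing).
The state is a dict: "time": time; "q": joint angles; "joint_velocities": joint speeds; "joint_torque": joint torques, N m; "position": TCP position; "tool_rot": TCP orientation; "ft_force": force on the tool from outside, world axes, zero at the start; "moment": the same for the moment, N m; "grip_width": finger opening in m; "grip_force": force on a finger pad.
Only numpy, scipy, OpenCV 4.12 (cv2) and the standard library are available. Lean on these libraries where they do the work, as an engineer would, in place of code of your own. Each camera call takes 0.05 s, during which the arm holds its last target. There are 200 camera calls.

### The job

Make up the set-up kit for the grinder in the low aluminium tray with the four wooden inserts: put the collet down in the round pocket, the V-block in the square pocket, the light grey ground parallel in the long trough and the thin gauge block in the short narrow slot, each upright as it stands now and resting on its pocket's floor. Leave the loupe and the dark square bar, which look much like the collet and the parallel, where they are on the bench.

Things in the scene. Friction and masses are not known exactly. Their poses are not given: they have to be found in the camera images.
- collet_center (a point): Turned grey steel collet standing on its face: upright cylinder, 33 mm diameter, 41 mm tall. Point at its centre, 20.5 mm above its underside; z up along its axis.
- v_block_center (a point): Steel V-block standing on end, grey top and dark sides, 36 (x) x 38 (y) mm, 40 mm tall; flat sides face +y and -y (grasp across y, 38 mm), the V notch shows in its top outline. Point at its centre, 20 mm above its underside; z up.
- parallel_center (a point): Ground parallel: plain light grey steel bar with bare faces, 12 (x, width) x 90 (y, length) x 18 (z, height) mm, standing on its narrow long face. Thinner, shorter and lighter grey than the square bar. Point at its centre, 9 mm above its underside.
- gauge_block_center (a point): Bright pale gauge block: thin plate standing on edge, 9 (x, thickness) x 34 (y, length) x 30 (z, height) mm. Point at its centre, 15 mm above its underside.
- loupe_center (a point): Look-alike of the collet, stays where it is: black hollow eye loupe standing on its wide end, 37 mm diameter, 30 mm tall. Point at its centre, 15 mm above the bench.
- square_bar_center (a point): Look-alike of the parallel, stays where it is: dark square steel bar, 16 (x) x 100 (y, length) x 16 (z) mm, lying flat. Point at its centre, 8 mm above the bench.
- insert_round_seat (a point): Insert with the round pocket (52 mm diameter), for the collet. The four inserts are pale wood slabs of the same outer size (119 x 63.5 x 12 mm) lying side by side in one low aluminium tray fixed to the bench, in an order that changes; each has one pocket 7 mm deep in its middle. This point: centre of the pocket's floor, 8 mm above the bench; the insert's and tray's tops are at 15 mm and 14 mm. x: along the insert's long side, y: across it, z: up. 
- insert_square_seat (a point): Insert with the square pocket (54 x 54 mm), for the V-block. Point, axes and outer size as for the round insert.
- insert_trough_seat (a point): Insert with the long trough (107 mm along x, 30 mm along y), for the parallel. Point, axes and outer size as for the round insert.
- insert_slot_seat (a point): Insert with the short narrow slot (52 mm along x, 27 mm along y), for the gauge block. Point, axes and outer size as for the round insert.
There are look-alikes about, which are no part of the job. What is shaped like the part that bears v_block_center but pink is not meant.

How it is judged:
By the outcome, as a careful person would: the job done as asked, in the order asked, and still so for the second after the job is handed in, with the robot touching nothing.
It also fails if it takes over 96 s, if anything falls off the work surface, if the arm or the gripper's body presses on something with over 40 N, if the wrist force passes 120 N, or if a joint passes its speed limit or range.

## Working session

There is one attempt and no reset: what is moved stays moved. The work goes in short steps, Python scripts to look and compute and a tool call to move; the robot and the scene stay as the last step left them, time stands still between calls to the robot, and variables do not carry over. Pictures are saved under pics/ and viewed, at most 14 in all, crops included, and the job is handed in when it is done.

Besides the shell and the picture viewer there is one more tool, called after "Emit:" as name(argument=value, ...) on one line, values as JSON. servo_tool: Moves the arm, as the interface text tells. Its arguments: {"type":"object","properties":{"rows":{"type":"array","items":{"type":"number"}},"newtons":{"type":"number"}},"required":["rows"]}

```bash
mkdir -p pics; cat > h.py <<'E'
import numpy as np, cv2
from rig import robot
def save(p,n): cv2.imwrite('pics/'+n,p['pixels'][:,:,::-1])
def pix(p,pts):
    return cv2.projectPoints(np.array(pts,float),np.array(p['rvec']),np.array(p['tvec']),np.array(p['intrinsics']),None)[0][:,0]
def ray(p,uv,z):
    R=cv2.Rodrigues(np.array(p['rvec'],float))[0];t=np.array(p['tvec'],float).ravel()
    d=R.T@np.linalg.inv(p['intrinsics'])@np.array([uv[0],uv[1],1.]);c=-R.T@t
    return c+d*(z-c[2])/d[2]
E
python3 - <<'E'
from h import *
o=robot.get_obs();print(o['time'],o['position'],o['tool_rot'],o['grip_width'])
names="collet_center v_block_center parallel_center gauge_block_center loupe_center square_bar_center insert_round_seat insert_square_seat insert_trough_seat insert_slot_seat".split()
for c in ("scene","side"):
    p=robot.camera(c);save(p,c+'0.png')
    print(c)
    for n in names:
        print(n,[(np.round(r['at'],3).tolist(),round(r['score'],2)) for r in robot.place_of(p,n)[:3]])
p=robot.camera("wrist");save(p,'wrist0.png');print(p['mount'],p['intrinsics'])
print(robot.get_obs()['time'])
E
```

```text
0.0 [6.24268064e-01 1.23900527e-04 2.21551798e-01] [ 7.07129835e-01  7.07082871e-01 -6.21246926e-04 -9.07585133e-04] 0.0866427744862209
scene
collet_center [([0.454, 0.123, 0.021], 0.79)]
v_block_center [([0.557, 0.12, 0.02], 0.8), ([0.476, -0.073, 0.022], 0.74)]
parallel_center [([0.649, -0.183, 0.012], 0.67), ([0.56, 0.119, 0.02], 0.49)]
gauge_block_center []
loupe_center [([0.452, 0.0, 0.012], 0.85)]
square_bar_center [([0.642, -0.085, 0.008], 0.58), ([0.548, 0.01, 0.017], 0.37)]
insert_round_seat [([0.484, -0.379, 0.006], 0.71)]
insert_square_seat [([0.485, -0.243, 0.009], 0.57)]
insert_trough_seat [([0.483, -0.31, 0.007], 0.62)]
insert_slot_seat [([0.486, -0.182, 0.007], 0.88), ([0.483, -0.242, 0.01], 0.65)]
side
collet_center [([0.452, 0.116, 0.02], 0.79), ([0.445, 0.0, 0.014], 0.57)]
v_block_center [([0.559, 0.119, 0.019], 0.97), ([0.478, -0.068, 0.022], 0.57)]
parallel_center [([0.649, -0.184, 0.007], 0.76)]
gauge_block_center [([0.48, -0.376, 0.009], 0.49), ([0.491, -0.179, 0.008], 0.23)]
loupe_center [([0.448, 0.001, 0.012], 0.83)]
square_bar_center [([0.644, -0.082, 0.007], 0.62)]
insert_round_seat [([0.479, -0.378, 0.007], 0.9)]
insert_square_seat [([0.49, -0.248, 0.007], 0.62)]
insert_trough_seat [([0.487, -0.308, 0.007], 0.62)]
insert_slot_seat [([0.491, -0.178, 0.009], 0.96)]
[[-3.11650017e-04 -9.65435231e-01 -2.60642894e-01  7.21706895e-02]
 [ 9.99999845e-01 -1.80359763e-04 -5.27634943e-04  5.54925033e-04]
 [ 4.62387872e-04 -2.60643018e-01  9.65435137e-01 -1.61399599e-01]
 [ 0.00000000e+00  0.00000000e+00  0.00000000e+00  1.00000000e+00]] [[371.64829954   0.         319.59052564]
 [  0.         371.64829954 248.6550858 ]
 [  0.           0.           1.        ]]
1.15
```

View pics/scene0.png

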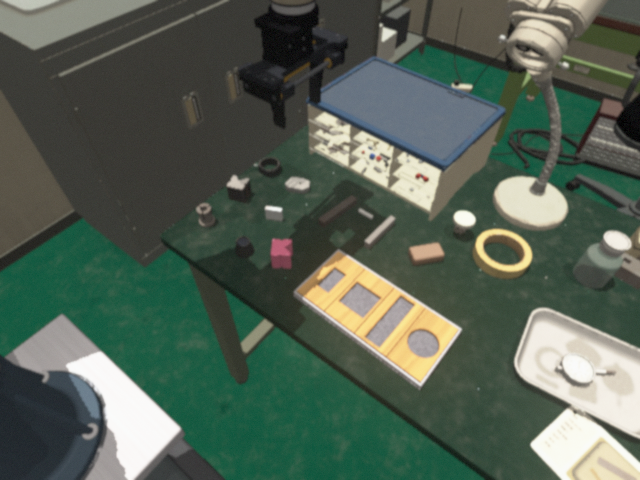

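View pics/side0.png

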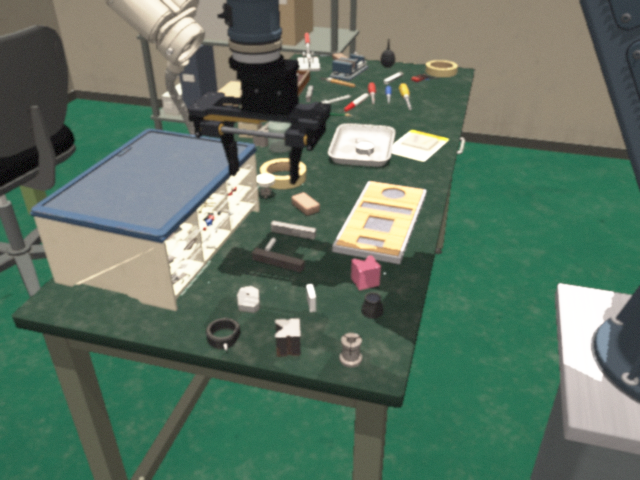

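View pics/wrist0.png

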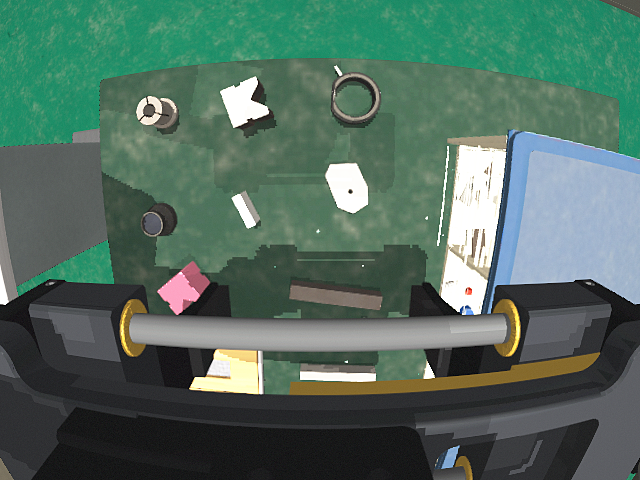

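The wrist view shows the collet at (155,112), the V-block at (245,103), the loupe at (157,220), the gauge block at (246,210), the pink V-block at (185,288) and the square bar at (336,293). The parallel is at (337,373), partly hidden. In the scene view the tray inserts run slot, square, trough, round from left to right. Next I'll rectify the wrist picture to the bench plane.

```bash
cat >> h.py <<'E'
from scipy.spatial.transform import Rotation as Ro
def wproj(p,o,P):
    P=np.asarray(P,float).reshape(-1,3)
    T=(P-o['position'])@Ro.from_quat(o['tool_rot']).as_matrix()
    M=np.array(p['mount']);C=(T-M[:3,3])@M[:3,:3]
    K=np.array(p['intrinsics']);th=np.arctan2(np.hypot(C[:,0],C[:,1]),C[:,2])
    n=np.hypot(C[:,0],C[:,1])+1e-12
    return np.c_[K[0,2]+K[0,0]*th*C[:,0]/n,K[1,2]+K[1,1]*th*C[:,1]/n]
def rect(p,o,x0,x1,y0,y1,z,s,wrist=True):
    """columns = +x, rows = -y ; s px per m"""
    X,Y=np.meshgrid(np.arange(x0,x1,1/s),np.arange(y1,y0,-1/s))
    P=np.c_[X.ravel(),Y.ravel(),np.full(X.size,z)]
    uv=(wproj(p,o,P) if wrist else pix(p,P)).astype(np.float32).reshape(X.shape+(2,))
    return cv2.remap(p['pixels'],uv[...,0],uv[...,1],cv2.INTER_LINEAR)
def wshot(n,*a):
    o=robot.get_obs();p=robot.camera('wrist')
    cv2.imwrite('pics/'+n,rect(p,o,*a)[:,:,::-1]);print(o['time'],np.round(o['position'],4),o['tool_rot'].round(3) if hasattr(o['tool_rot'],'round') else o['tool_rot']);return o,p
E
python3 - <<'E'
from h import *
o,p=wshot('r1.png',.41,.61,-.02,.15,.04,3500)
E
```

```text
1.15 [6.250e-01 1.000e-04 2.225e-01] [ 0.707  0.707 -0.    -0.   ]
```

View pics/r1.png

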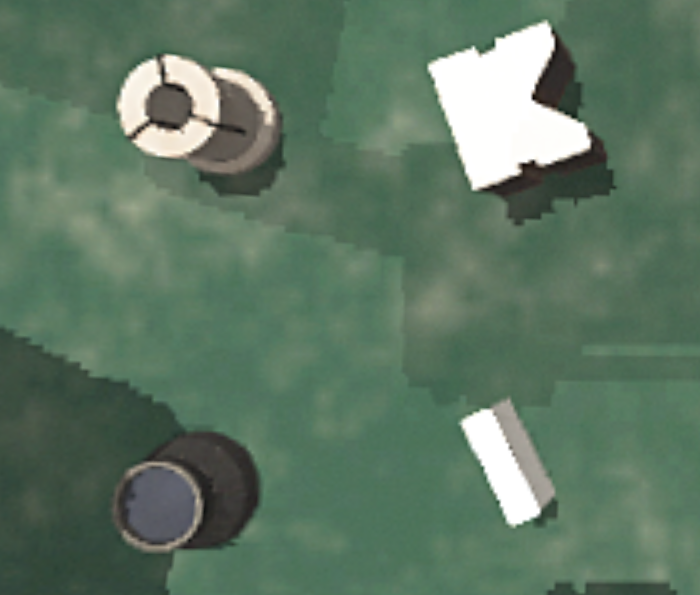

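The collet's top is at rectified pixel (170,107), about (0.457, 0.119) in the world frame. The V-block's top centre is at (511,107), about (0.556, 0.1195), with about 20° yaw and the notch towards +x. The gauge block is at (502,466), about (0.5515, 0.015), with its thickness along +27°. I'll go above the collet first, turning to −90.

Emit:
servo_tool(rows=[-1, 0.02, -0.028, 0, 0, -1, 0.02, -0.028, 0, 0, -1, 0.02, -0.028, 0, 0, -1, 0.02, -0.028, 0, 0, -1, 0.02, -0.028, 0, 0])

```text
time: 1.62
position: [0.4837, 0.1007, 0.2226]
tool_rot: [0.707, 0.707, 0.0, 0.0]
ft_force: [0.6, 0.3, -0.6]
grip_width: 0.0871
grip_force: 0.0
```

Emit:
servo_tool(rows=[-1, 0.02, -0.028, 0, 0, -1, 0, 0, 0.01, -7, -1, 0, 0, 0.01, -7, -1, 0, 0, 0.01, -7, -1, 0, 0, 0.01, -7])

```text
time: 2.03
position: [0.4571, 0.1203, 0.1826]
tool_rot: [0.512, 0.859, 0.0, 0.001]
ft_force: [0.3, 0.4, 0.5]
grip_width: 0.0869
grip_force: 0.0
```

Emit:
servo_tool(rows=[-1, 0, 0, 0.01, -7, -1, 0, 0, 0.01, -7, -1, 0, 0, 0.01, -7, -1, 0, 0, 0.01, -7, -1, 0, 0, 0.01, -7])

```text
time: 2.45
position: [0.4573, 0.1201, 0.1323]
tool_rot: [0.23, 0.973, 0.0, 0.0]
ft_force: [0.4, -0.9, -0.8]
grip_width: 0.0871
grip_force: 0.0
```

Emit:
servo_tool(rows=[-1, 0, 0, 0.01, -7, -1, 0, 0, 0.01, -7, -1, 0, 0, 0.01, -7, -1, 0, 0, 0.01, -6, -1, 0, 0, 0, 0])

```text
time: 2.87
position: [0.4563, 0.12, 0.0913]
tool_rot: [-0.001, 1.0, -0.0, -0.001]
ft_force: [-0.3, -0.5, -0.2]
grip_width: 0.0869
grip_force: 0.0
```

```bash
python3 - <<'E'
from h import *
o=robot.get_obs();p=robot.camera('wrist')
a=rect(p,o,.41,.60,.06,.18,.041,2100)
# scene view of the tray, from above
s=robot.camera('scene');b=rect(s,None,.41,.70,-.42,-.10,.015,1500,False)
H=max(a.shape[0],b.shape[0]);f=lambda i:cv2.copyMakeBorder(i,0,H-i.shape[0],0,0,0)
c=np.hstack([f(a),f(b)]);print(a.shape,b.shape,o['time'],o['position'],o['tool_rot'],o['q'])
cv2.imwrite('pics/r2.png',c[:,:,::-1][:600,:840])
E
```

```text
(252, 399, 3) (480, 435, 3) 2.8667 [0.45625106 0.11996484 0.09129179] [-8.32329576e-04  9.99998753e-01 -3.71162902e-05 -1.34122610e-03] [ 1.96155440e-02  5.50240888e-01  1.92645664e+00 -3.85040996e-05
  6.67578500e-01 -1.55281517e+00]
```

View pics/r2.png

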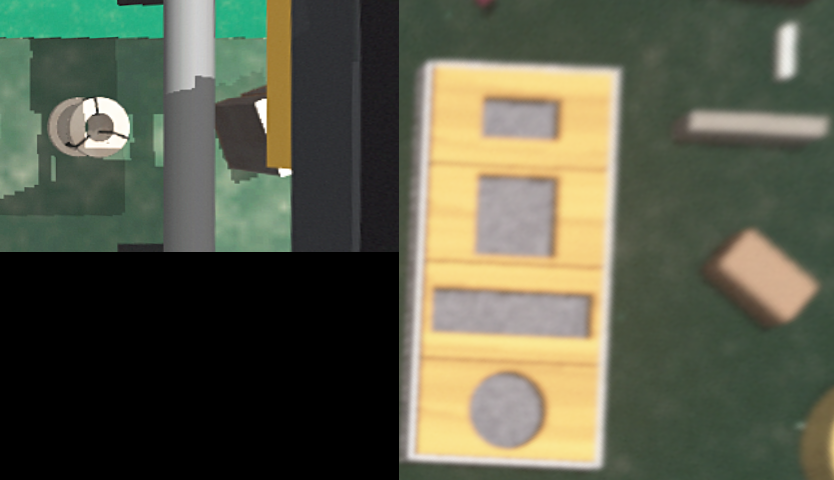

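The collet's top is at (101,126), i.e. (0.458, 0.120). The tray has about −2.3° yaw. Pocket centres:

| Pocket | x | y |
|---|---|---|
| Slot | 0.491 | −0.179 |
| Square | 0.488 | −0.244 |
| Trough | 0.485 | −0.309 |
| Round | 0.482 | −0.374 |

The parallel is at about (0.649, −0.182). Now I'll pick the collet.

Emit:
servo_tool(rows=[-1, -0.002, 0, 0.02, 0, -1, 0, 0, 0.02, 0, -1, 0, 0, 0.02, 0, -1, 0, 0, 0.021, 0, 0.4, 0, 0, 0, 0], newtons=20)

```text
time: 3.38
position: [0.4579, 0.1199, 0.0096]
tool_rot: [0.001, 1.0, -0.0, -0.002]
ft_force: [-0.7, 0.6, 0.2]
grip_width: 0.0848
grip_force: 0.0
```

Emit:
servo_tool(rows=[0.6, 0, 0, 0, 0, 0.6, 0, 0, 0, 0, 0.6, 0, 0, 0, 0, 0.6, 0, 0, 0, 0, 0.6, 0, 0, 0, 0])

```text
time: 3.8
position: [0.4597, 0.1201, 0.0126]
tool_rot: [0.0, 1.0, 0.0, 0.001]
ft_force: [0.2, -0.1, -0.9]
grip_width: 0.0552
grip_force: 0.0
```

Emit:
servo_tool(rows=[1, 0, 0, 0, 0, 1, 0, 0, 0, 0, 1, 0, 0, 0, 0, 1, 0, 0, 0, 0, 1, 0, 0, 0, 0])

```text
time: 4.22
position: [0.459, 0.12, 0.0117]
tool_rot: [-0.0, 1.0, -0.0, 0.0]
ft_force: [0.2, -0.5, 3.0]
grip_width: 0.0326
grip_force: 20.0
```

Emit:
servo_tool(rows=[1, 0, 0, 0, 0, 1, 0, 0, -0.01, 0, 1, 0, 0, -0.03, 0, 1, 0, 0, -0.035, 0, 1, 0, 0, -0.035, 0])

```text
time: 4.63
position: [0.4578, 0.12, 0.1225]
tool_rot: [0.0, 1.0, 0.0, -0.002]
ft_force: [0.9, -0.8, -1.6]
grip_width: 0.0325
grip_force: 20.0
```

Emit:
servo_tool(rows=[1, -0.002, -0.038, 0, 0, 1, -0.002, -0.038, 0, 0, 1, -0.002, -0.038, 0, 0, 1, -0.002, -0.038, 0, 0, 1, -0.002, -0.038, 0, 0])

```text
time: 5.05
position: [0.4685, -0.0713, 0.1221]
tool_rot: [-0.0, 1.0, 0.0, -0.0]
ft_force: [1.4, 0.6, -0.8]
grip_width: 0.0325
grip_force: 20.0
```

Emit:
servo_tool(rows=[1, -0.002, -0.038, 0, 0, 1, -0.002, -0.038, 0, 0, 1, -0.002, -0.038, 0, 0, 1, -0.002, -0.038, 0, 0, 1, -0.002, -0.038, 0, 0])

```text
time: 5.47
position: [0.4783, -0.2615, 0.1219]
tool_rot: [0.0, 1.0, 0.0, -0.0]
ft_force: [0.9, 0.1, -2.0]
grip_width: 0.0325
grip_force: 20.0
```

Emit:
servo_tool(rows=[1, -0.002, -0.038, 0, 0, 1, -0.002, -0.038, 0, 0, 1, 0, -0.038, 0, 0, 1, 0, 0, 0, 2.3, 1, 0, 0, 0, 0])

```text
time: 5.88
position: [0.4825, -0.3763, 0.1216]
tool_rot: [0.022, 1.0, -0.0, 0.0]
ft_force: [-0.4, 0.2, -0.9]
grip_width: 0.0329
grip_force: 20.0
```

```bash
python3 - <<'E'
from h import *
o,p=wshot('r3.png',.40,.68,-.42,-.14,.015,2100)
for n in ("insert_round_seat","insert_square_seat","insert_trough_seat","insert_slot_seat","parallel_center"):
    print(n,[(np.round(r['at'],4).tolist(),round(r['score'],2)) for r in robot.place_of(p,n)[:2]])
E
```

```text
5.8833 [ 0.4825 -0.3763  0.1216] [ 0.022  1.    -0.     0.   ]
insert_round_seat [([0.4791, -0.3728, 0.0068], 0.72)]
insert_square_seat [([0.4899, -0.2437, 0.0075], 0.91)]
insert_trough_seat [([0.4853, -0.3086, 0.007], 0.64)]
insert_slot_seat [([0.4881, -0.1785, 0.0056], 0.58)]
parallel_center []
```

View pics/r3.png

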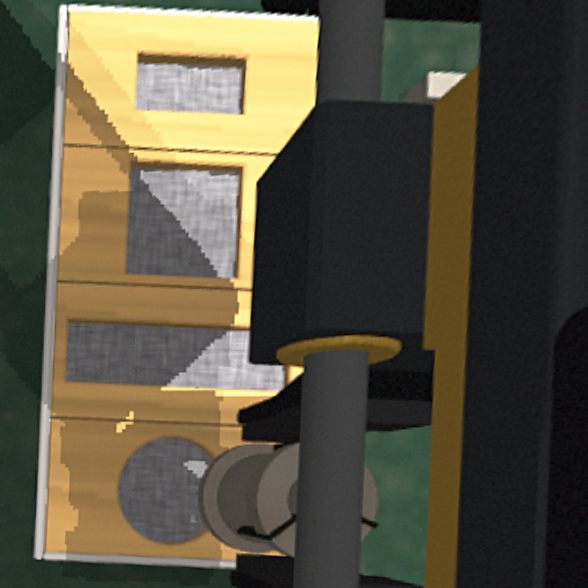

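The round pocket is at (173,491), i.e. (0.4824, −0.374). The slot is at (191,85), i.e. (0.491, −0.1805), the square at (0.488, −0.2448) and the trough at y ≈ −0.308. The collet is held upright, so I'll lower and release it.

Emit:
servo_tool(rows=[1, 0, 0.002, 0.03, 0, 1, 0, 0, 0.03, 0, 1, 0, 0, 0.025, 0, 1, 0, 0, 0.01, 0, 1, 0, 0, 0.003, 0])

```text
time: 6.6
position: [0.4821, -0.3699, 0.0215]
tool_rot: [0.019, 1.0, 0.002, -0.002]
ft_force: [-0.2, 0.1, -1.6]
grip_width: 0.0324
grip_force: 20.0
```

Emit:
servo_tool(rows=[1, 0, 0, 0.002, 0, 1, 0, 0, 0.001, 0, 1, 0, 0, 0, 0, -0.3, 0, 0, 0, 0, -0.3, 0, 0, 0, 0])

```text
time: 7.02
position: [0.4837, -0.3727, 0.0219]
tool_rot: [0.02, 1.0, -0.001, 0.001]
ft_force: [0.3, -0.4, -0.3]
grip_width: 0.0396
grip_force: 0.0
```

Emit:
servo_tool(rows=[-0.3, 0, 0, 0, 0, -0.3, 0, 0, 0, 0, -0.3, 0, 0, -0.01, 0, -0.3, 0, 0, -0.03, 0, -0.3, 0, 0, -0.04, 0])

```text
time: 7.43
position: [0.4812, -0.3701, 0.099]
tool_rot: [0.02, 1.0, 0.003, -0.003]
ft_force: [0.4, -0.1, -1.1]
grip_width: 0.0565
grip_force: 0.0
```

Emit:
servo_tool(rows=[-1, -0.0041, 0.0382, 0, 0, -1, -0.0041, 0.0382, 0, 0, -1, -0.0041, 0.0382, 0, 0, -1, -0.0041, 0.0382, 0, 0, -1, -0.0041, 0.0382, 0, 0])

```text
time: 7.85
position: [0.5113, -0.1805, 0.1016]
tool_rot: [0.021, 1.0, -0.0, 0.001]
ft_force: [0.5, 0.2, -0.3]
grip_width: 0.0815
grip_force: 0.0
```

Emit:
servo_tool(rows=[-1, -0.0041, 0.0382, 0, 0, -1, -0.0041, 0.0382, 0, 0, -1, -0.0041, 0.0382, 0, 0, -1, -0.0041, 0.0382, 0, 0, -1, -0.0041, 0.0382, 0, 0])

```text
time: 8.27
position: [0.5396, 0.0099, 0.1014]
tool_rot: [0.02, 1.0, -0.0, 0.0]
ft_force: [0.7, -0.1, -0.2]
grip_width: 0.0872
grip_force: 0.0
```

Emit:
servo_tool(rows=[-1, -0.0041, 0.0382, 0, 0, -1, -0.0041, 0.0382, 0, 0, -1, -0.0041, 0.0382, 0, 0, -1, 0, 0, 0, -6, -1, 0, 0, 0, -6])

```text
time: 8.68
position: [0.5565, 0.125, 0.1014]
tool_rot: [-0.089, 0.996, -0.0, 0.001]
ft_force: [-0.3, -1.0, 0.4]
grip_width: 0.087
grip_force: 0.0
```

Emit:
servo_tool(rows=[-1, 0, 0, 0, -6, -1, 0, 0, 0, -4.3, -1, 0, 0, 0, 0])

```text
time: 8.93
position: [0.5564, 0.1224, 0.1013]
tool_rot: [-0.175, 0.985, -0.0, 0.0]
ft_force: [-0.2, -0.3, 0.2]
grip_width: 0.0873
grip_force: 0.0
```

```bash
python3 - <<'E'
from h import *
o,p=wshot('r4.png',.50,.66,.05,.19,.04,3500)
s=robot.camera('scene');b=rect(s,None,.41,.70,-.42,-.10,.015,1500,False);cv2.imwrite('pics/tray4.png',b[:,:,::-1])
R=Ro.from_quat(o['tool_rot']).as_matrix();print(np.degrees(np.arctan2(R[1,1],R[0,1])))
E
```

```text
8.9333 [0.5564 0.1224 0.1013] [-0.175  0.985 -0.     0.   ]
110.10360822247388
```

View pics/r4.png

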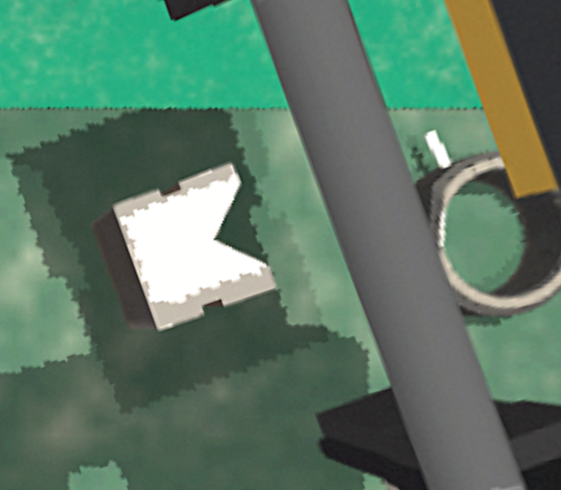

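The V-block's centre is at (197,246), i.e. (0.5563, 0.1197), with its yaw as expected. Descending and gripping.

Emit:
servo_tool(rows=[-0.4, 0, -0.0025, 0.025, 0, -0.4, 0, 0, 0.025, 0, -0.4, 0, 0, 0.025, 0, -0.4, 0, 0, 0.016, 0, 1, 0, 0, 0, 0], newtons=30)

```text
time: 9.45
position: [0.5547, 0.1194, 0.0067]
tool_rot: [-0.173, 0.985, 0.001, -0.003]
ft_force: [0.2, -0.5, 1.1]
grip_width: 0.0618
grip_force: 0.0
```

Emit:
servo_tool(rows=[1, 0, 0, 0, 0, 1, 0, 0, 0, 0, 1, 0, 0, 0, 0, 1, 0, 0, 0, 0, 1, 0, 0, 0, 0])

```text
time: 9.87
position: [0.5582, 0.1198, 0.011]
tool_rot: [-0.174, 0.985, -0.0, 0.001]
ft_force: [-0.6, -0.1, 3.5]
grip_width: 0.0377
grip_force: 30.0
```

Emit:
servo_tool(rows=[1, 0, 0, 0, 0, 1, 0, 0, -0.01, 0, 1, 0, 0, -0.03, 0, 1, 0, 0, -0.035, 0, 1, 0, 0, -0.035, 0])

```text
time: 10.28
position: [0.5555, 0.1197, 0.1201]
tool_rot: [-0.174, 0.985, 0.0, -0.002]
ft_force: [2.0, 0.2, -3.2]
grip_width: 0.0374
grip_force: 30.0
```

Emit:
servo_tool(rows=[1, 0, 0, 0, 6, 1, 0, 0, 0, 6, 1, 0, 0, 0, 6, 1, 0, 0, 0, 4.3, 1, 0.0054, -0.0367, 0, 0])

```text
time: 10.7
position: [0.5509, 0.0878, 0.1201]
tool_rot: [0.019, 1.0, 0.001, 0.001]
ft_force: [1.6, -0.6, -2.9]
grip_width: 0.0375
grip_force: 30.0
```

Emit:
servo_tool(rows=[1, 0.0054, -0.0367, 0, 0, 1, 0.0054, -0.0367, 0, 0, 1, 0.0054, -0.0367, 0, 0, 1, 0.0054, -0.0367, 0, 0, 1, 0.0054, -0.0367, 0, 0])

```text
time: 11.12
position: [0.5146, -0.1002, 0.1197]
tool_rot: [0.02, 1.0, 0.0, -0.001]
ft_force: [1.3, 0.1, -3.1]
grip_width: 0.038
grip_force: 30.0
```

Emit:
servo_tool(rows=[1, 0.0054, -0.0367, 0, 0, 1, 0.0054, -0.0367, 0, 0, 1, 0.0054, -0.0367, 0, 0, 1, 0.0054, -0.0367, 0, 0, 1, 0, 0, 0, 0])

```text
time: 11.53
position: [0.4885, -0.2525, 0.1202]
tool_rot: [0.023, 1.0, -0.003, 0.002]
ft_force: [0.7, 0.4, -3.2]
grip_width: 0.0374
grip_force: 30.0
```

Emit:
servo_tool(rows=[1, 0, 0, 0, 0, 1, 0, 0, 0, 0])

```text
time: 11.7
position: [0.4875, -0.244, 0.1194]
tool_rot: [0.021, 1.0, 0.001, -0.001]
ft_force: [-0.0, 1.1, -3.7]
grip_width: 0.0372
grip_force: 30.0
```

```bash
python3 - <<'E'
from h import *
o,p=wshot('r5.png',.40,.68,-.42,-.14,.015,2100)
E
```

```text
11.7 [ 0.4875 -0.244   0.1194] [ 0.021  1.     0.001 -0.001]
```

View pics/r5.png

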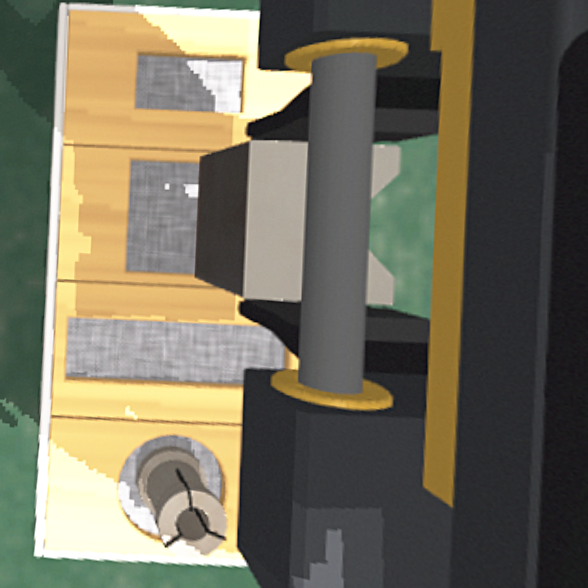

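The collet stands in the round pocket at (180,485). The V-block hangs square over its own pocket at (165,216). Lowering it now.

Emit:
servo_tool(rows=[1, 0, 0, 0.03, 0, 1, 0, 0, 0.03, 0, 1, 0, 0, 0.025, 0, 1, 0, 0, 0.01, 0, 1, 0, 0, 0.003, 0])

```text
time: 12.17
position: [0.4873, -0.2423, 0.0197]
tool_rot: [0.019, 1.0, 0.002, -0.002]
ft_force: [-0.8, -0.8, -2.5]
grip_width: 0.0375
grip_force: 30.0
```

Emit:
servo_tool(rows=[1, 0, 0, 0.002, 0, 1, 0, 0, 0.001, 0, 1, 0, 0, 0, 0, -0.2, 0, 0, 0, 0, -0.2, 0, 0, 0, 0])

```text
time: 12.58
position: [0.4893, -0.2455, 0.0199]
tool_rot: [0.02, 1.0, -0.001, 0.001]
ft_force: [-0.1, 0.3, 0.3]
grip_width: 0.0449
grip_force: 0.0
```

Emit:
servo_tool(rows=[-0.2, 0, 0, 0, 0, -0.2, 0, 0, 0, 0, -0.2, 0, 0, -0.01, 0, -0.2, 0, 0, -0.03, 0, -0.2, 0, 0, -0.04, 0])

```text
time: 13.0
position: [0.4865, -0.2435, 0.0976]
tool_rot: [0.02, 1.0, 0.002, -0.003]
ft_force: [0.3, -0.0, 0.3]
grip_width: 0.0519
grip_force: 0.0
```

```bash
python3 - <<'E'
from h import *
s=robot.camera('scene')
for uv in ((433,212),(313,152)): print(ray(s,uv,0))
b=rect(s,None,.57,.73,-.24,-.10,.018,3500,False);cv2.imwrite('pics/r6.png',b[:,:,::-1])
E
```

```text
[ 0.77063815 -0.23910273  0.        ]
[0.772594   0.08699158 0.        ]
```

View pics/r6.png

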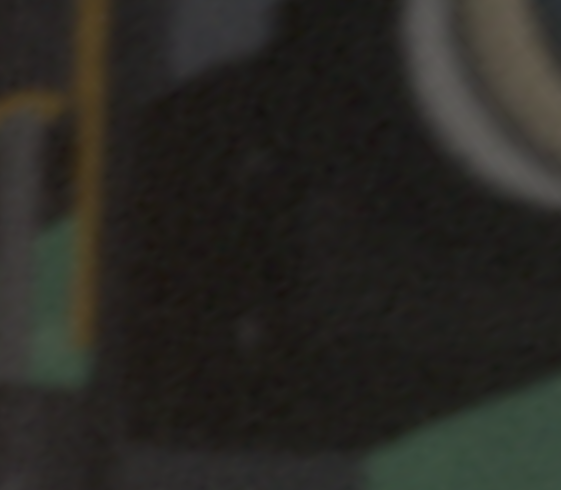

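The scene camera's view is blocked by the arm. The shelf front is at x ≈ 0.77, so there is clearance, and I'll go above the parallel and look with the wrist camera.

Emit:
servo_tool(rows=[-0.2, -0.0316, 0.0138, 0, 0, -0.2, -0.0316, 0.0138, 0, 0, -0.2, -0.0316, 0.0138, 0, 0, -0.2, -0.0316, 0.0138, 0, 0, -0.2, -0.0316, 0.0138, 0, 0])

```text
time: 13.47
position: [0.6505, -0.1816, 0.0997]
tool_rot: [0.02, 1.0, -0.0, 0.001]
ft_force: [0.3, -0.6, -0.1]
grip_width: 0.0521
grip_force: 0.0
```

Emit:
servo_tool(rows=[-0.2, 0, 0, 0, 0, -0.2, 0, 0, 0, 0])

```text
time: 13.63
position: [0.6506, -0.1812, 0.0991]
tool_rot: [0.019, 1.0, -0.0, 0.001]
ft_force: [-0.2, -0.2, 0.3]
grip_width: 0.0524
grip_force: 0.0
```

```bash
python3 - <<'E'
from h import *
o,p=wshot('r7.png',.55,.75,-.25,-.05,.018,2800)
print([r['score'] for r in robot.outline_of(p,'parallel_center')])
E
```

```text
13.6333 [ 0.6506 -0.1812  0.0991] [ 0.019  1.    -0.     0.001]
[0.92]
```

View pics/r7.png

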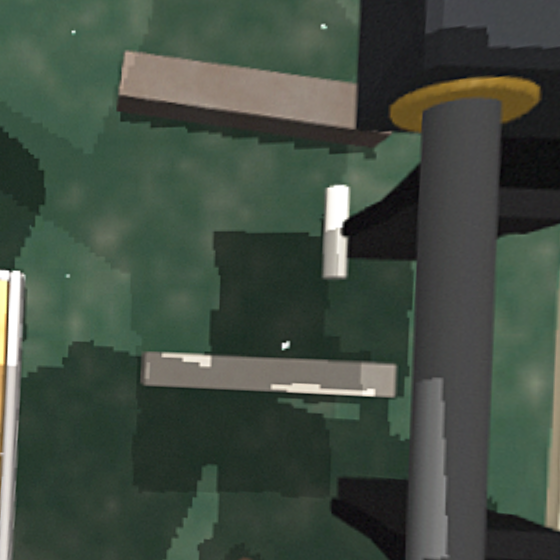

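The parallel is at (270,375), i.e. (0.6464, −0.1839), with −2.9° yaw. A small white distractor at (337,232) sits close to the upper finger, so I'll narrow the opening to 35 mm before descending.

Emit:
servo_tool(rows=[0.2, 0.004, -0.0027, 0, 0.6, 0.2, 0, 0, 0.02, 0, 0.2, 0, 0, 0.03, 0, 0.2, 0, 0, 0.025, 0, 0.2, 0, 0, 0.0145, 0])

```text
time: 14.15
position: [0.6417, -0.185, 0.0066]
tool_rot: [0.026, 1.0, 0.001, -0.002]
ft_force: [-0.2, 1.1, -0.7]
grip_width: 0.0356
grip_force: 0.0
```

Emit:
servo_tool(rows=[0.2, 0, 0, 0, 0, 1, 0, 0, 0, 0, 1, 0, 0, 0, 0, 1, 0, 0, 0, 0, 1, 0, 0, 0, 0])

```text
time: 14.57
position: [0.646, -0.1853, 0.0109]
tool_rot: [0.025, 1.0, -0.001, 0.001]
ft_force: [-0.1, 0.8, 0.2]
grip_width: 0.0158
grip_force: 0.0
```

Emit:
servo_tool(rows=[1, 0, 0, 0, 0, 1, 0, 0, 0, 0, 1, 0, 0, 0, 0])

```text
time: 14.82
position: [0.6459, -0.1851, 0.0106]
tool_rot: [0.025, 1.0, -0.001, 0.001]
ft_force: [-0.2, 0.0, 6.9]
grip_width: 0.0116
grip_force: 30.0
```

Emit:
servo_tool(rows=[1, 0, 0, -0.01, 0, 1, 0, 0, -0.03, 0, 1, 0, 0, -0.035, 0, 1, 0, 0, -0.035, 0, 1, 0, 0, 0, -0.6])

```text
time: 15.23
position: [0.6495, -0.1866, 0.127]
tool_rot: [0.02, 1.0, -0.003, 0.006]
ft_force: [0.9, -0.7, -0.2]
grip_width: 0.0117
grip_force: 30.0
```

Emit:
servo_tool(rows=[1, 0.0259, -0.0216, 0, 0, 1, 0.0259, -0.0216, 0, 0, 1, 0.0259, -0.0216, 0, 0, 1, 0.0259, -0.0216, 0, 0, 1, 0.0259, -0.0216, 0, 0])

```text
time: 15.65
position: [0.5096, -0.2876, 0.1189]
tool_rot: [0.02, 1.0, 0.0, -0.0]
ft_force: [-0.1, 0.1, -1.6]
grip_width: 0.0119
grip_force: 30.0
```

Emit:
servo_tool(rows=[1, 0.0259, -0.0216, 0, 0, 1, 0, 0, 0, 0, 1, 0, 0, 0, 0])

```text
time: 15.9
position: [0.4829, -0.3089, 0.119]
tool_rot: [0.022, 1.0, 0.0, -0.0]
ft_force: [-0.4, -0.1, -1.5]
grip_width: 0.0115
grip_force: 30.0
```

```bash
python3 - <<'E'
from h import *
o,p=wshot('r8.png',.40,.68,-.42,-.14,.015,2100)
E
```

```text
15.9 [ 0.4829 -0.3089  0.119 ] [ 0.022  1.     0.    -0.   ]
```

View pics/r8.png

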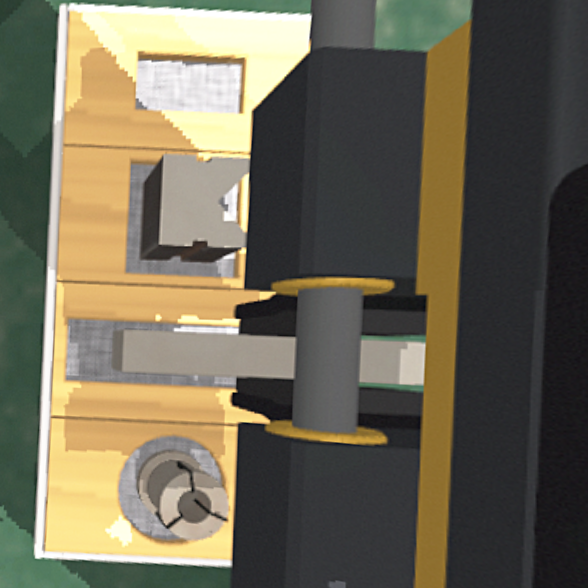

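The parallel hangs level over the trough, and the V-block and collet are seated in their pockets. Lowering the parallel.

Emit:
servo_tool(rows=[1, -0.002, 0.001, 0.03, 0, 1, 0, 0, 0.03, 0, 1, 0, 0, 0.025, 0, 1, 0, 0, 0.01, 0, 1, 0, 0, 0.003, 0])

```text
time: 16.37
position: [0.4862, -0.3051, 0.0189]
tool_rot: [0.019, 1.0, 0.002, -0.002]
ft_force: [-0.1, -1.0, -1.0]
grip_width: 0.0119
grip_force: 30.0
```

Emit:
servo_tool(rows=[1, 0, 0, 0.002, 0, 1, 0, 0, 0.0015, 0, 1, 0, 0, 0, 0, 0.3, 0, 0, 0, 0, 0.3, 0, 0, 0, 0])

```text
time: 16.78
position: [0.4873, -0.3078, 0.0188]
tool_rot: [0.02, 1.0, -0.001, 0.001]
ft_force: [0.5, -0.2, -0.0]
grip_width: 0.0184
grip_force: 0.0
```

Emit:
servo_tool(rows=[0.3, 0, 0, 0, 0, 0.3, 0, 0, 0, 0, 0.3, 0, 0, -0.01, 0, 0.3, 0, 0, -0.03, 0, 0.3, 0, 0, -0.04, 0])

```text
time: 17.2
position: [0.4845, -0.3055, 0.0962]
tool_rot: [0.02, 1.0, 0.002, -0.003]
ft_force: [0.8, 0.1, -0.8]
grip_width: 0.0301
grip_force: 0.0
```

Emit:
servo_tool(rows=[0.3, -0.0059, 0.0361, 0, 0, 0.3, -0.0059, 0.0361, 0, 0, 0.3, -0.0059, 0.0361, 0, 0, 0.3, -0.0059, 0.0361, 0, 0, 0.3, -0.0059, 0.0361, 0, 0])

```text
time: 17.62
position: [0.5234, -0.1266, 0.0986]
tool_rot: [0.021, 1.0, -0.0, 0.001]
ft_force: [0.4, -1.2, -0.1]
grip_width: 0.0309
grip_force: 0.0
```

Emit:
servo_tool(rows=[0, -0.0059, 0.0361, 0, 0, 0, -0.0059, 0.0361, 0, 0, 0, -0.0059, 0.0361, 0, 0, 0, -0.0059, 0.0361, 0, 0, 0, 0, 0, 0, 6.9])

```text
time: 18.03
position: [0.5532, 0.0214, 0.0985]
tool_rot: [0.078, 0.997, 0.001, 0.001]
ft_force: [0.7, -0.2, 0.3]
grip_width: 0.0433
grip_force: 0.0
```

Emit:
servo_tool(rows=[0, 0, 0, 0, 6.75, 0, 0, 0, 0, 6.75, 0, 0, 0, 0, 6.75, 0, 0, 0, 0, 6.75, 0, 0, 0, 0, 6.75])

```text
time: 18.45
position: [0.5527, 0.0155, 0.0984]
tool_rot: [0.369, 0.93, 0.0, 0.0]
ft_force: [-0.5, -0.6, -0.1]
grip_width: 0.0437
grip_force: 0.0
```

Emit:
servo_tool(rows=[0, 0, 0, 0, 6.75, 0, 0, 0, 0, 6.75, 0, 0, 0, 0, 6.75, 0, 0, 0, 0, 0, 0, 0, 0, 0, 0])

```text
time: 18.87
position: [0.5527, 0.0154, 0.0982]
tool_rot: [0.523, 0.853, 0.0, 0.0]
ft_force: [-0.4, 1.3, -0.1]
grip_width: 0.0438
grip_force: 0.0
```

```bash
python3 - <<'E'
from h import *
o,p=wshot('r9.png',.47,.63,-.05,.09,.03,3500)
R=Ro.from_quat(o['tool_rot']).as_matrix();print(np.degrees(np.arctan2(R[1,1],R[0,1])))
E
```

```text
18.8667 [0.5527 0.0154 0.0982] [0.523 0.853 0.    0.   ]
26.971437875234503
```

View pics/r9.png

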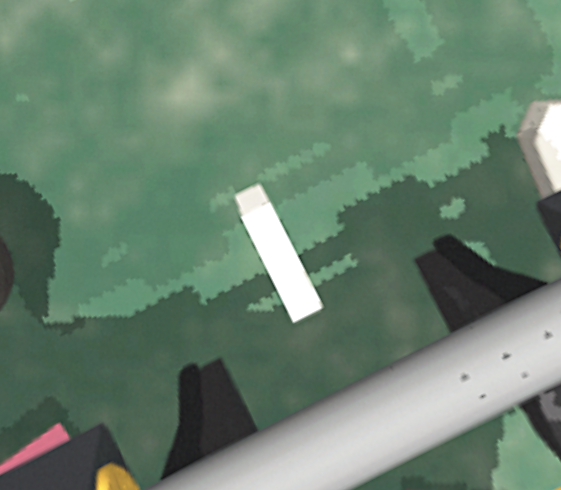

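The gauge block's top centre is at (283,263), i.e. (0.5507, 0.0149), with its angle matched. Picking it.

Emit:
servo_tool(rows=[0, 0.0005, -0.002, 0.02, 0, 0, 0, 0, 0.03, 0, 0, 0, 0, 0.025, 0, 0, 0, 0, 0.013, 0, 0, 0, 0, 0, 0], newtons=20)

```text
time: 19.33
position: [0.5484, 0.0152, 0.0069]
tool_rot: [0.523, 0.852, -0.001, -0.003]
ft_force: [0.3, 0.3, 0.1]
grip_width: 0.043
grip_force: 0.0
```

Emit:
servo_tool(rows=[1, 0, 0, 0, 0, 1, 0, 0, 0, 0, 1, 0, 0, 0, 0, 1, 0, 0, 0, 0, 1, 0, 0, 0, 0])

```text
time: 19.75
position: [0.5513, 0.0149, 0.0106]
tool_rot: [0.524, 0.852, 0.0, 0.001]
ft_force: [0.5, -0.8, 0.0]
grip_width: 0.018
grip_force: 0.0
```

Emit:
servo_tool(rows=[1, 0, 0, 0, 0, 1, 0, 0, 0, 0, 1, 0, 0, 0, 0, 1, 0, 0, 0, 0])

```text
time: 20.08
position: [0.5509, 0.0149, 0.0102]
tool_rot: [0.524, 0.852, 0.0, 0.0]
ft_force: [-1.4, 0.6, 5.4]
grip_width: 0.0089
grip_force: 20.0
```

Emit:
servo_tool(rows=[1, 0, 0, -0.01, 0, 1, 0, 0, -0.03, 0, 1, 0, 0, -0.035, 0, 1, 0, 0, -0.035, 0, 1, 0, 0, 0, -6.75])

```text
time: 20.5
position: [0.5548, 0.0145, 0.1259]
tool_rot: [0.472, 0.882, 0.002, 0.006]
ft_force: [0.4, -1.0, 0.0]
grip_width: 0.0087
grip_force: 20.0
```

Emit:
servo_tool(rows=[1, 0, 0, 0, -6.75, 1, 0, 0, 0, -6.75, 1, 0, 0, 0, -6.75, 1, 0, 0, 0, -6.75, 1, 0, 0, 0, -6.75])

```text
time: 20.92
position: [0.5502, 0.0151, 0.1198]
tool_rot: [0.194, 0.981, 0.0, -0.0]
ft_force: [-0.9, -0.3, -1.9]
grip_width: 0.009
grip_force: 20.0
```

Emit:
servo_tool(rows=[1, 0, 0, 0, -6.75, 1, 0, 0, 0, -6.75, 1, 0, 0, 0, -6.75, 1, 0, 0, 0, 0, 1, 0, 0, 0, 0])

```text
time: 21.33
position: [0.5504, 0.015, 0.1197]
tool_rot: [0.023, 1.0, 0.0, -0.0]
ft_force: [-0.6, 0.2, -0.6]
grip_width: 0.0087
grip_force: 20.0
```

Emit:
servo_tool(rows=[1, 0.0086, -0.0329, 0, 0, 1, 0.0086, -0.0329, 0, 0, 1, 0.0086, -0.0329, 0, 0, 1, 0.0086, -0.0329, 0, 0, 1, 0.0086, -0.0329, 0, 0])

```text
time: 21.75
position: [0.4999, -0.1487, 0.1197]
tool_rot: [0.023, 1.0, 0.0, -0.0]
ft_force: [0.8, -0.3, -0.3]
grip_width: 0.0089
grip_force: 20.0
```

Emit:
servo_tool(rows=[1, 0.0086, -0.0329, 0, 0, 1, 0, 0, 0, 0, 1, 0, 0, 0, 0])

```text
time: 22.0
position: [0.4902, -0.1819, 0.1197]
tool_rot: [0.025, 1.0, 0.0, 0.0]
ft_force: [0.0, -0.4, -1.2]
grip_width: 0.009
grip_force: 20.0
```

```bash
python3 - <<'E'
from h import *
o,p=wshot('r10.png',.40,.68,-.42,-.14,.015,2100)
E
```

```text
22.0 [ 0.4902 -0.1819  0.1197] [0.025 1.    0.    0.   ]
```

View pics/r10.png

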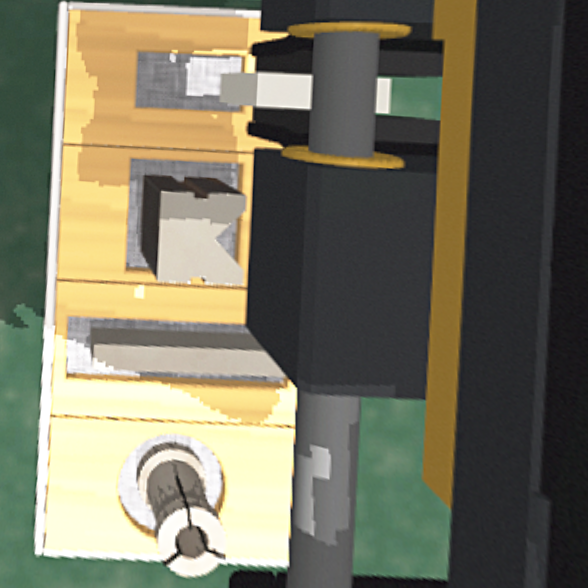

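The slot is at (189,81), i.e. (0.490, −0.179), with the gauge block aligned over it. The parallel, V-block and collet are all in place. Lowering the last part.

Emit:
servo_tool(rows=[1, 0, 0.002, 0.03, 0, 1, 0, 0, 0.03, 0, 1, 0, 0, 0.025, 0, 1, 0, 0, 0.01, 0, 1, 0, 0, 0.003, 0])

```text
time: 22.47
position: [0.4897, -0.1759, 0.0198]
tool_rot: [0.021, 1.0, 0.001, -0.002]
ft_force: [-0.1, 0.4, -0.9]
grip_width: 0.0086
grip_force: 20.0
```

Emit:
servo_tool(rows=[1, 0, 0, 0.002, 0, 1, 0, 0, 0.0015, 0, 1, 0, 0, 0, 0, 0.4, 0, 0, 0, 0, 0.4, 0, 0, 0, 0])

```text
time: 22.88
position: [0.4914, -0.1784, 0.0191]
tool_rot: [0.021, 1.0, -0.001, 0.001]
ft_force: [-0.2, 0.6, -0.2]
grip_width: 0.0158
grip_force: 0.0
```

Emit:
servo_tool(rows=[0.4, 0, 0, 0, 0, 0.4, 0, 0, 0, 0, 0.4, 0, 0, -0.01, 0, 0.4, 0, 0, -0.03, 0, 0.4, 0, 0, -0.04, 0])

```text
time: 23.3
position: [0.4887, -0.177, 0.0972]
tool_rot: [0.022, 1.0, 0.002, -0.003]
ft_force: [1.2, -0.2, -0.3]
grip_width: 0.0257
grip_force: 0.0
```

Emit:
servo_tool(rows=[0.4, 0, 0, -0.04, 0, 0.4, 0, 0.04, -0.04, 0, 0.4, 0, 0.04, 0, 0, 0.4, 0, 0.04, 0, 0, 0.4, 0, 0.03, 0, 0])

```text
time: 23.72
position: [0.4962, -0.0365, 0.1693]
tool_rot: [0.022, 1.0, 0.0, 0.001]
ft_force: [0.3, 0.1, 0.2]
grip_width: 0.0261
grip_force: 0.0
```

```bash
python3 - <<'E'
from h import *
a=robot.camera('scene');b=robot.camera('side')
A=cv2.resize(a['pixels'][110:400,160:500],None,fx=1.15,fy=1.15);B=cv2.resize(b['pixels'][160:380,190:450],None,fx=1.5,fy=1.5)
H=max(A.shape[0],B.shape[0]);f=lambda i:cv2.copyMakeBorder(i,0,H-i.shape[0],0,0,0)
c=np.hstack([f(A),f(B)]);print(c.shape);cv2.imwrite('pics/f.png',c[:,:,::-1])
for q in (a,b):
  for n in ('collet_center','v_block_center','parallel_center','gauge_block_center','loupe_center','square_bar_center'):
    print(n,[(np.round(r['at'],3).tolist(),round(r['score'],2)) for r in robot.place_of(q,n)[:2]])
E
```

```text
(334, 781, 3)
collet_center [([0.477, -0.372, 0.028], 0.71)]
v_block_center [([0.476, -0.076, 0.02], 0.86), ([0.491, -0.246, 0.029], 0.78)]
parallel_center [([0.484, -0.311, 0.009], 0.71), ([0.487, -0.245, 0.027], 0.47)]
gauge_block_center [([0.493, -0.181, 0.024], 0.58), ([0.487, -0.307, 0.009], 0.27)]
loupe_center [([0.448, 0.001, 0.017], 0.76)]
square_bar_center [([0.643, -0.085, 0.008], 0.6)]
collet_center [([0.477, -0.376, 0.027], 0.59)]
v_block_center [([0.476, -0.068, 0.018], 0.66), ([0.485, -0.244, 0.025], 0.57)]
parallel_center [([0.49, -0.308, 0.018], 0.63)]
gauge_block_center [([0.49, -0.177, 0.024], 0.62)]
loupe_center [([0.447, 0.002, 0.013], 0.87)]
square_bar_center [([0.647, -0.084, 0.004], 0.82)]
```

View pics/f.png

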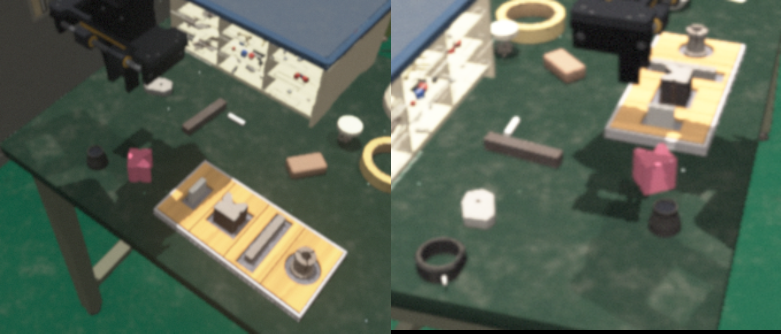

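All four parts stand in their pockets: gauge block at (200,192), V-block at (232,212), parallel at (267,240) and collet at (303,262). The loupe, square bar and pink block haven't moved. Handing in.

```bash
python3 -c "
from rig import robot
print(robot.hand_in())"
```

```text
the job is handed in; nothing more can be done
None
```

The set-up kit is handed in: the collet, V-block, parallel and gauge block each stand upright in their own pockets, placed in that order by about 24 s, and the loupe and square bar were not moved.

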